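# Screw the lid snugly onto the slanted canister

## Task

Close the slanted white canister with its wooden lid: set the lid in the canister's mouth and turn it until its two lugs drop into the notches of the steel collar and the lid lies flush. Then screw lid and collar clockwise until the gasket makes them stiff and they are snug, with the bar handle about level and pointing at the two ribs on the canister's sides, without overtightening. Let go of it, and leave the mug and the two spice jars where they stand.

Things in the scene. Friction and masses are not known exactly. Their poses are not given: they have to be found in the camera images.
- lid_bar (a point): Grip point of the loose pale wooden lid (100 g), inside its bar handle: bar 52 mm long (x), 16 thick (y), 30 high (z). The point is on the axis, 13 mm below the bar's top, 17 above the disc's top, 25 above the disc's underside, 43 above the plug's foot. x runs along bar and lugs (a half turn makes no difference), z up the lid's axis. It starts upright on the counter.
- lid: The same lid as a whole; origin at the plug's foot, same axes. From below: round plug 41 mm diameter, 18 deep, chamfered foot; on it, right under the disc, two lugs along +x and -x, 10 mm wide, 9 deep, reaching 28.5 mm from the axis; disc 66 mm diameter, 8 thick; then the bar handle.
- mouth (a point): Centre of the upper face of the canister's steel collar. z: the canister's axis, out of the mouth, leaning 30 degrees from vertical roughly towards the robot; x: along the line of the two notches, turns with the collar. Lugs dropped in: the disc lies flush on this face and the lid's grip point is 25 mm out of it; lugs not in the notches: 34 mm.
- notch (a point): Middle of one of the collar's two opposite notches, 27.5 mm from the axis at the upper face. Collar: ring 92 mm across, 15 thick, round hole 45 mm; notches 14 mm wide, reaching 32 mm from the axis, open right through; below them the canister is hollow and empty. Small dark pointers on the ring, outside the notches, show where they are.
- collar (a joint): Turning of the collar on its thread (rad), grows clockwise looking into the mouth. It starts between -0.25 and 0.2, turns against a steady drag of 0.1 N m, sinks 1.5 mm per rad, stays where it is left, and ends at 1.30, where the collar meets its gasket.
- gasket (a joint): Further clockwise turning of the collar against the gasket (rad): 0 until the thread has ended, then it needs 0.38 N m and 1 N m more per rad. Snug: 0.07 to 0.42; over 0.42 is overtightened. It stays where it is left. The lugs have 0.08 rad of play in the notches. The notch line has turned by collar + gasket; at a sum of 1.57 it is level and points at the ribs.
- rib (a point): Middle of one of two raised steel ribs (5 mm wide, 26 long) on the canister's left and right sides just below the collar; this one is on the canister's +y side. The bar points at the ribs when the lid is snug.
- canister: White canister, 92 mm diameter, 121 mm long with its collar, fixed in a wooden stand that is fixed to the counter. Origin on the counter below the middle of the canister's base; the mouth leans towards the body's -x, its centre 60 mm along -x and 142 mm up.
- mug_d: White mug, 86 mm across, 91 mm high, a bystander; origin under its foot.
- spice_c: Spice jar with pale cap, 44 mm diameter, 109 mm high, a bystander; origin under its foot.
- spice_b: Spice jar with dark cap, 40 mm diameter, 105 mm high, a bystander; origin under its foot.
Not all that is in view belongs to the job. Of the things that look like the lid, the largest one is meant.

How it is judged:
By the outcome, as a careful person would: the job done as asked, in the order asked, and still so for the second after the job is handed in, with the robot touching nothing.
It also fails if it takes over 51 s, if anything falls off the work surface, if the arm or the gripper's body presses on something with over 40 N, if the wrist force passes 120 N, or if a joint passes its speed limit or range.

## Robot

A 6-joint arm with a two-finger parallel gripper is mounted at the origin on a cart in front of the work surface, level with it; the furniture and walls round the work are solid. World frame = base frame: x ahead of the robot, y to its left, z up, the work surface at z = 0. Lengths are in mm, angles in rad, forces in N, time in s.
With the tool pointing down it reaches from about 275 to 1000 mm from the base axis. Payload 8.4 kg.
Tool frame: the origin (TCP) lies between the finger pads; the fingertips stand 22 mm ahead of it and the grasp point (between the pads) lies 3 mm ahead of it; z points along the fingers, y is the line along which they close (so a half turn about z gives the same grasp; the last joint's range is limited). The gripper opens to 85 mm and grips with 20 to 120 N. Pads are 22 mm wide; open, the fingers measure 114 mm over their backs; the gripper's body (76 mm by 85 mm) begins 54 mm behind the grasp point. The pads swing forward as they close: fully open they stand 13 mm farther back than shut.
Start: joints at [-1.341, 0.353, 1.633, -0, 1.155, -0.002], TCP at [143.579, -608.287, 253.281] pointing down, gripper open.
Joint ranges: [-2.63, 2.63], [-0.92, 2.1], [0.06, 2.66], [-1.3, 4.44], [0, 2.69], [-3.02, 3.02]. Speed limits (rad/s): [2.22, 2.22, 2.79, 3.14, 3.14, 3.14].

## Interface

Orientations are given as [roll, pitch, yaw] about the fixed x, y, z axes, in that order (R = Rz(yaw) Ry(pitch) Rx(roll)).
In Python, from rig import r, grab_frame gives the robot as it stands.
- The arm moves only by the shell command python3 -m inch 'ROWS' [FORCE]. ROWS is JSON, a list of rows, each a list of 7 numbers: the turn, a rotation vector about the tool's x, y, z as a fraction of full scale, then the shift along the tool's x, y, z as a fraction of full scale, then the closure, from 0 (fully open) to 1 (shut). In form: [[rx, ry, rz, dx, dy, dz, fingers], ...]. A call has 1 to 8 rows; each row shifts and turns the commanded pose from where the row before left it, along the tool's axes as they then stand; what a row does not reach is not made up. Full scale, the value 1, is 2.5 cm for a shift and pi rad for a turn. A row lasts 1/12 s, in which the tool goes at most 41.7 mm and 7.16 degrees, less where a joint would pass 70% of its speed; a pose out of reach is approached as far as the arm can. A call with a number of a shift or a turn outside -1 to 1 is refused whole. A call with a gripper value outside its range is refused whole. The fingers move at their own pace and stop on an object; FORCE is the grip in N (left out, the last holds). Time passes only in rows, so rows that do not move let the fingers close. It gives the time, the measured TCP pose, the force, the opening and the grip force at its end, in the units of the state.
- r.sense(): the state, without advancing time (a new reading comes with each control period).
- grab_frame(name): name is "side" or "top" or "wrist"; returns a dict with "pixels" (384x512x3 uint8, red, green, blue), "z_map" (384x512 float32, mm along the optical axis (not along the pixel's ray), 0 where there is no reading), "vertical_fov" (degrees; the focal length in pixels is half the picture's height over the tangent of half this angle, whatever the lens; pixels are square), "cx", "cy" (the principal point, pixels), "dist" ([k1, k2, p1, p2, k3] as OpenCV has them; the pictures are not rectified), "cam_to_world" (4x4, takes a point from camera to world coordinates). Camera axes: x right, y down, z forward; pixel columns grow to the right and rows downward; lengths in mm; the calibration is good to about 2 mm. A picture is of the moment at which its call begins.
- r.sign_off(): hands the job in; it is judged then, once.
The state is a dict: "clock": time; "qpos": joint angles; "qvel": joint speeds; "joint_efforts": joint torques, N m; "eef_pos": TCP position; "tcp_rot": TCP orientation; "contact_force": force on the tool from outside, world axes, zero at the start; "wrist_torque": the same for the moment, N m; "opening": opening from 0.0 (shut) to 1.0 (fully open); "grasp_force": force on a finger pad.
Only numpy, scipy, OpenCV 4.12 (cv2) and the standard library are available. Lean on these libraries where they do the work, as an engineer would, in place of code of your own. Each camera call takes 0.05 s, during which the arm holds its last target. There are 200 camera calls.

## Working session

There is one attempt and no reset: what is moved stays moved. The work goes in short steps, Python scripts to look and compute and a shell command to move; the robot and the scene stay as the last step left them, time stands still between calls to the robot, and variables do not carry over. Pictures are saved under pics/ and viewed, at most 10 in all, crops included, and the job is handed in when it is done.

```bash
mkdir -p pics; ls
cat > h.py <<'E'
import numpy as np, cv2
from scipy.spatial.transform import Rotation as R
from rig import r, grab_frame
def K(f):
    h=f["pixels"].shape[0]; fl=h/2/np.tan(np.radians(f["vertical_fov"])/2)
    return np.array([[fl,0,f["cx"]],[0,fl,f["cy"]],[0,0,1.]])
def cloud(f):
    h,w=f["z_map"].shape; u,v=np.meshgrid(np.arange(w),np.arange(h))
    p=cv2.undistortPoints(np.stack([u,v],-1).reshape(-1,1,2).astype(np.float64),K(f),np.array(f["dist"],float)).reshape(h,w,2)
    z=f["z_map"][...,None]; c=np.concatenate([p*z,z],-1).astype(float); T=np.array(f["cam_to_world"])
    return c@T[:3,:3].T+T[:3,3]
def save(f,n,box=None,s=1):
    im=f["pixels"][...,::-1]
    if box: a,b,c,d=box; im=im[b:d,a:c]
    cv2.imwrite("pics/"+n,cv2.resize(im,None,fx=s,fy=s,interpolation=cv2.INTER_CUBIC))
E
python3 - <<'E'
from h import *
import pickle
fs={n:grab_frame(n) for n in("side","top")}
pickle.dump(fs,open("f0.pkl","wb"))
im=np.hstack([fs["side"]["pixels"],fs["top"]["pixels"]])[...,::-1]
save(fs["side"],"s0.png",None,1.5);save(fs["top"],"t0.png",None,1.5)
print(r.sense()); print(fs["top"]["cam_to_world"],fs["side"]["cam_to_world"])
E
```

```text
pics
{'clock': 0.1, 'qpos': array([-1.34139027e+00,  3.53606855e-01,  1.63405317e+00,  3.74583344e-06,
        1.15524262e+00, -2.36740602e-03]), 'qvel': array([-0.00017503, -0.0024404 , -0.00036347, -0.00090745, -0.00030275,
        0.00062127]), 'joint_efforts': array([-1.52961984e-04, -6.06358767e+01, -3.42820609e+01, -1.97695795e-05,
        3.93652852e-03,  1.98367496e-05]), 'eef_pos': array([ 143.49237655, -607.88261206,  252.62211057]), 'tcp_rot': array([-3.14028267e+00, -6.52632082e-06,  2.31771949e-01]), 'contact_force': array([ 0.04275764, -0.06622365, -0.17635614]), 'wrist_torque': array([ 0.02863689, -0.02466022, -0.01626544]), 'grasp_force': 0.0, 'opening': 0.9993110585795419}
[[-1.96510577e-02 -9.96590838e-01  8.01282589e-02  4.26835649e+02]
 [-9.99781492e-01  1.90159931e-02 -8.68107327e-03  1.43520497e+01]
 [ 7.12775967e-03 -8.02813425e-02 -9.96746759e-01  1.20168427e+03]
 [ 0.00000000e+00  0.00000000e+00  0.00000000e+00  1.00000000e+00]] [[-8.19177463e-01 -2.32495837e-01  5.24303319e-01  1.73801841e+01]
 [-5.73458181e-01  3.16569172e-01 -7.55598884e-01  7.66106387e+02]
 [ 9.69532734e-03 -9.19635604e-01 -3.92652971e-01  5.02008727e+02]
 [ 0.00000000e+00  0.00000000e+00  0.00000000e+00  1.00000000e+00]]
```

View pics/s0.png

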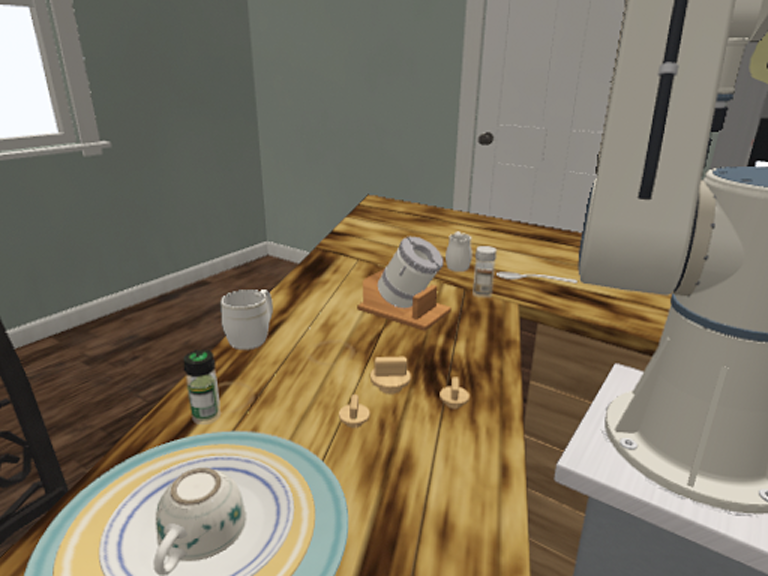

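View pics/t0.png

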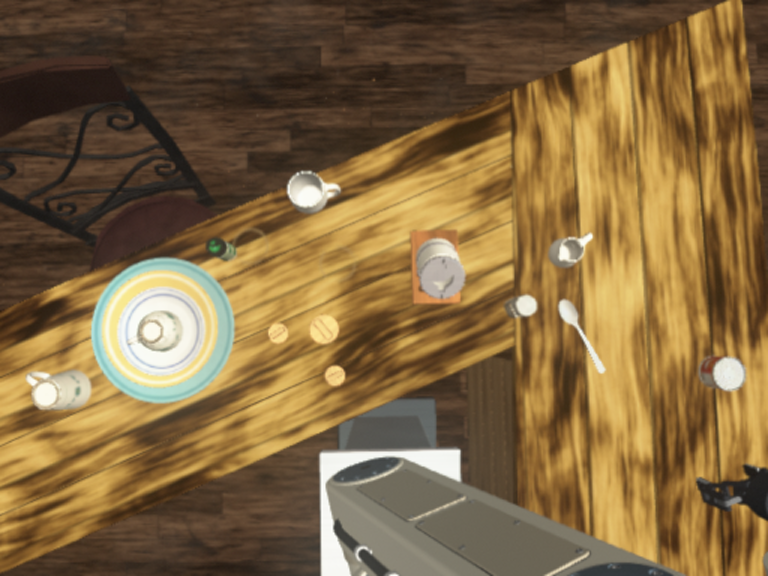

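Three things look like the lid (side view, enlarged pixels): (390,374), (354,412) and (455,396); in the top view they are at (324,329), (278,333) and (335,375). The largest, at side (390,374) / top (324,329), fits the 66 mm disc. The canister mouth is at side (420,255) / top (440,275). I'll confirm with a crop and measure.

Run:
```python
from h import *
import pickle
fs=pickle.load(open("f0.pkl","rb"))
S=fs["side"];T=fs["top"]
def c(f,b,s): return cv2.resize(f["pixels"][b[1]:b[3],b[0]:b[2],::-1],None,fx=s,fy=s,interpolation=cv2.INTER_CUBIC)
a=c(S,(215,140,345,300),0) if 0 else None
A=np.hstack([c(S,(215,225,315,290),4),c(T,(170,190,270,255),4)])
B=np.hstack([c(S,(230,150,330,225),4),c(T,(260,145,360,220),4)])
cv2.imwrite("pics/c0.png",np.vstack([A,B]))
P=cloud(T);Q=cloud(S)
for n,p in(("T",P),("S",Q)):
    # lid tops
    for z0,z1,b in((20,32,'disc'),(48,64,'bar')):
        m=(p[...,2]>z0)&(p[...,2]<z1)&(p[...,0]>200)&(p[...,0]<600)&(abs(p[...,1]-100)<150)
        k,l,st,ce=cv2.connectedComponentsWithStats(m.astype(np.uint8))
        for i in range(1,k):
            if st[i,4]>6:
                q=p[l==i]; print(n,b,st[i,4],ce[i].round(),q.mean(0).round(1),q.min(0).round(),q.max(0).round())
# collar plane
for n,f,p in(("T",T,P),("S",S,Q)):
    m=(p[...,2]>105)&(p[...,2]<180)&(p[...,0]>300)&(p[...,0]<650)&(p[...,1]<-50)&(p[...,1]>-250)
    q=p[m]; print(n,len(q),q.mean(0),q.min(0),q.max(0))
    best=0;rng=np.random.default_rng(0)
    for _ in range(2000):
        s=q[rng.choice(len(q),3)];nn=np.cross(s[1]-s[0],s[2]-s[0]);L=np.linalg.norm(nn)
        if L<200: continue
        nn/=L; nn*=np.sign(nn[2]); 
        if abs(np.degrees(np.arccos(nn[2]))-30)>8: continue
        inl=abs((q-s[0])@nn)<1.5
        if inl.sum()>best:best=inl.sum();bi=inl
    i=q[bi];ce=i.mean(0);u,s,v=np.linalg.svd(i-ce);nn=v[2]*np.sign(v[2,2]);print(best,ce,nn,np.degrees(np.arccos(nn[2])),np.degrees(np.arctan2(nn[1],nn[0])),s)
```

```text
T disc 205 [216. 219.] [429.  141.7  26.3] [398. 111.  20.] [459. 177.  32.]
T disc 7 [223. 253.] [313.1 118.8  22. ] [304. 110.  20.] [320. 124.  24.]
T bar 77 [215. 219.] [429.6 142.7  55.7] [408. 123.  50.] [452. 162.  61.]
S disc 231 [260. 252.] [420.5 156.8  24.9] [396. 115.  20.] [462. 179.  32.]
S disc 21 [303. 263.] [315.6 136.7  26.2] [311. 132.  21.] [320. 141.  32.]
S bar 108 [260. 240.] [426.6 147.9  52.7] [406. 126.  48.] [451. 165.  56.]
T 714 [ 541.13934872 -111.04749354  138.89579637] [ 488.67404326 -160.81997622  105.17777061] [598.48000915 -63.94211983 168.42987682]
284 [ 529.61798042 -113.62373125  143.06919157] [-0.4950696  -0.00249853  0.86884973] 29.674755765638814 -179.71084079939763 [451.73761083 425.51890615  13.35934141]
S 680 [533.59181347 -98.9551371  130.99338554] [ 487.30502975 -158.46455421  105.19118387] [591.66696745 -59.88533935 162.7816305 ]
240 [ 526.76851102 -108.93375408  139.67656764] [-0.50250487  0.00475963  0.86456127] 30.167353783581042 179.4573220674147 [402.28771094 383.6456278   11.94745317]
```

View pics/c0.png

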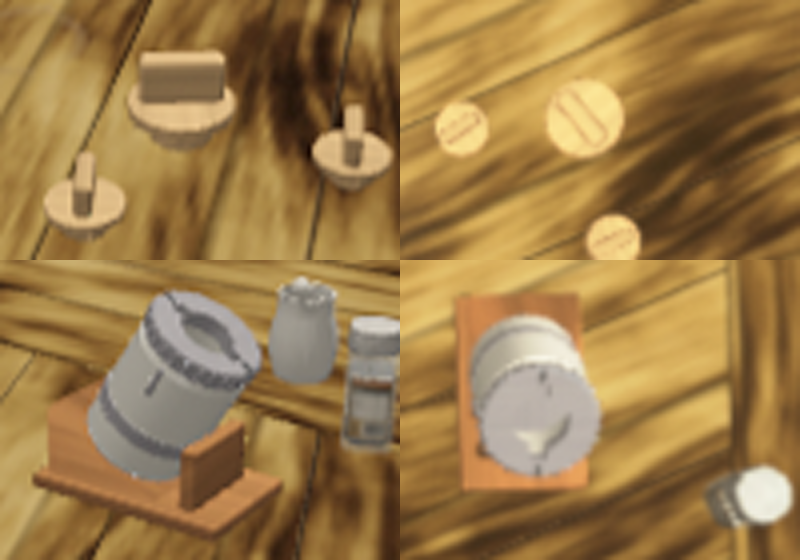

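The crop shows that the big lid (side crop centre (182,100), top crop (586,118)) has the largest disc and a slanted bar. The collar face shows a notch line with its pointers at about (545,377) and (538,470) in the top-view crop, running uphill/downhill. I'll move to a pose in front of the mouth, tilted 30°, to look with the wrist camera.

```bash
python3 -m inch '[[0,0,0,0.835,-0.826,-0.04,0],[0,0,0,0.835,-0.826,-0.04,0],[0,0,0,0.835,-0.826,-0.04,0],[0,0,0,0.835,-0.826,-0.04,0],[0,0,0,0.835,-0.826,-0.04,0],[0,0,0,0.835,-0.826,-0.04,0],[0,0,0,0.835,-0.826,-0.04,0],[0,0,0,0.835,-0.826,-0.04,0]]' 30
python3 -m inch '[[0,0,0,0.835,-0.826,-0.04,0],[0,0,0,0.835,-0.826,-0.04,0],[0,0,0,0.835,-0.826,-0.04,0],[0,0,0,0.835,-0.826,-0.04,0],[0,0,0,0.835,-0.826,-0.04,0],[0,0,0,0.835,-0.826,-0.04,0],[0,0,0,0.835,-0.826,-0.04,0],[0,0,0,0.835,-0.826,-0.04,0]]'
python3 -m inch '[[0,0,0,0.835,-0.826,-0.04,0],[0,0,0,0.835,-0.826,-0.04,0],[0,0,0,0.835,-0.826,-0.04,0],[-0.0077,0.0325,0,0.835,-0.826,-0.04,0],[-0.0077,0.0325,0,0,0,0,0],[-0.0077,0.0325,0,0,0,0,0],[-0.0077,0.0325,0,0,0,0,0],[-0.0077,0.0325,0,0,0,0,0]]'
```

```text
clock: 0.77
eef_pos: [268.5, -407.7, 261.1]
tcp_rot: [-3.141, 0.0, 0.232]
contact_force: [1.4, -0.8, -0.6]
opening: 0.996
grasp_force: 0.0
clock: 1.43
eef_pos: [393.1, -208.6, 269.2]
tcp_rot: [-3.141, 0.0, 0.232]
contact_force: [0.5, -0.9, 0.3]
opening: 0.993
grasp_force: 0.0
clock: 2.1
eef_pos: [454.9, -110.4, 273.7]
tcp_rot: [3.005, -0.513, 0.268]
contact_force: [1.3, 0.9, -0.3]
opening: 0.999
grasp_force: 0.0
```

```bash
python3 -m inch '[[0,0,0,0,0,0,0]]'
python3 - <<'E'
from h import *
import pickle
f=grab_frame("wrist");pickle.dump(f,open("f1.pkl","wb"));save(f,"w1.png",None,1.5)
s=r.sense();print(s["qpos"],s["eef_pos"],s["tcp_rot"],s["contact_force"]);print(np.array(f["cam_to_world"]))
T=np.array(f["cam_to_world"]);Rt=R.from_euler("xyz",s["tcp_rot"]).as_matrix()
print("cam in tool",Rt.T@(T[:3,3]-s["eef_pos"]),(Rt.T@T[:3,:3]).round(3).tolist())
p=cloud(f)
q=p[(f["z_map"]>0)&(p[...,2]>105)&(p[...,2]<180)&(abs(p[...,0]-540)<100)&(abs(p[...,1]+110)<80)]
q=q[::7];print(len(q))
best=0;rng=np.random.default_rng(0)
for _ in range(500):
    a=q[rng.choice(len(q),3)];n=np.cross(a[1]-a[0],a[2]-a[0]);L=np.linalg.norm(n)
    if L<200: continue
    n/=L;n*=np.sign(n[2]);i=abs((q-a[0])@n)<1
    if i.sum()>best:best=i.sum();bi=i
i=q[bi];c=i.mean(0);v=np.linalg.svd(i-c,full_matrices=False)[2];n=v[2]*np.sign(v[2,2]);print(best,c,n)
# lid bar in top view
t=pickle.load(open("f0.pkl","rb"))["top"];P=cloud(t)
m=(P[...,2]>52)&(P[...,2]<64)&(abs(P[...,0]-429)<40)&(abs(P[...,1]-142)<40)
b=P[m][:,:2];print("bar",b.mean(0),cv2.minAreaRect(b.astype(np.float32)),np.degrees(np.arctan2(*np.linalg.svd(b-b.mean(0))[2][0][::-1])))
E
```

```text
clock: 2.18
eef_pos: [451.5, -109.4, 271.0]
tcp_rot: [3.01, -0.51, 0.265]
contact_force: [-1.2, 0.4, -1.6]
opening: 1.0
grasp_force: 0.0
[-0.36415972 -0.14002964  2.25625265  0.3411609   0.55908545  0.72947327] [ 452.6982025  -110.0375728   272.01042071] [ 3.01156273 -0.50640554  0.26346052] [ 0.10898358 -0.28530808  0.27251758]
[[ 1.96941466e-01 -9.60497927e-01  1.96615848e-01  4.63311746e+02]
 [-9.73634512e-01 -2.15151472e-01 -7.58002683e-02 -8.99455540e+01]
 [ 1.15108190e-01 -1.76503760e-01 -9.77546177e-01  4.16192937e+02]
 [ 0.00000000e+00  0.00000000e+00  0.00000000e+00  1.00000000e+00]]
cam in tool [  83.47080214   -1.11895933 -119.73432095] [[0.0, -0.946, -0.325], [1.0, -0.0, 0.002], [-0.002, -0.325, 0.946]]
938
671 [ 529.85673575 -113.22379962  142.4404464 ] [-0.49979348 -0.00672645  0.86611849]
bar [428.68493514 142.14422342] ((429.7650451660156, 142.6813201904297), (50.10822677612305, 15.875387191772461), 36.507240295410156) -141.6547891860227
```

Run:
```python
from h import *
import pickle
n=np.array([-.4998,-.0067,.8661]);n/=np.linalg.norm(n);c=np.array([529.9,-113.2,142.4])
u=np.array([0,0,1.])-n*n[2];u/=np.linalg.norm(u);v=np.cross(n,u)
out=[]
for f in(pickle.load(open("f1.pkl","rb")),pickle.load(open("f0.pkl","rb"))["top"]):
    g=np.arange(-60,60,.3);V,U=np.meshgrid(g[::-1],g[::-1]) # up=uphill u, left=+v
    X=c+U[...,None]*u+V[...,None]*v
    T=np.linalg.inv(np.array(f["cam_to_world"]))
    px=cv2.projectPoints(X.reshape(-1,3),cv2.Rodrigues(T[:3,:3])[0],T[:3,3],K(f),np.array(f["dist"],float))[0].reshape(400,400,2).astype(np.float32)
    out.append(cv2.remap(f["pixels"],px[...,0],px[...,1],cv2.INTER_CUBIC))
im=np.hstack(out)[...,::-1].copy()
w=cv2.imread("pics/w1.png")
w=cv2.resize(w,(256,192)); 
im[0:0]=0
cv2.imwrite("pics/r1.png",np.vstack([im,np.hstack([w,np.zeros((192,544,3),np.uint8)])]))
print(u,v)
```

```text
[0.86603339 0.01160949 0.49985137] [-0.01340416  0.99991016  0.        ]
```

View pics/r1.png

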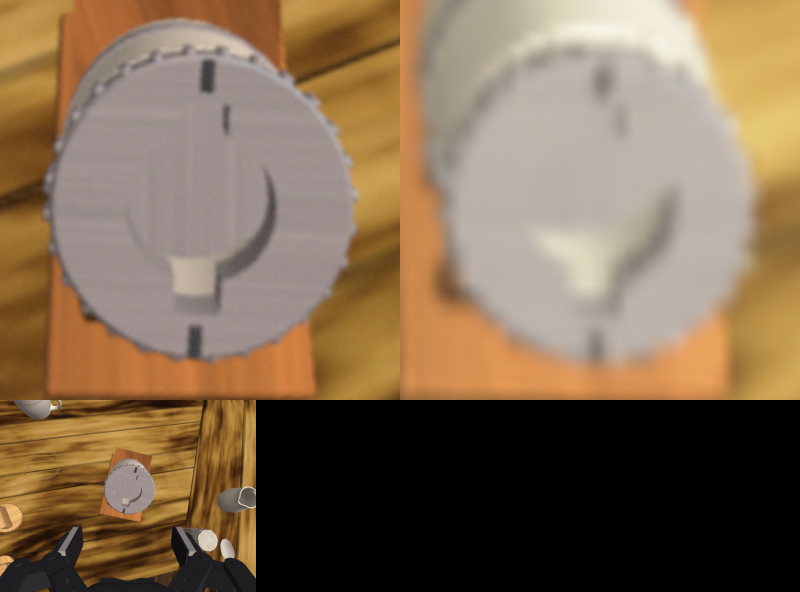

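The rectified wrist view (left) shows the collar pointers at (208,76) and (195,341), and the ring centre near (201,206). So the mouth is at about (528.2, -113.6, 141.5) and the collar stands at about 0.05 rad. The lid is at about (429, 142.5), bar yaw about 37°. Next I'll hover over the lid.

```bash
python3 -m inch '[[0.0077,-0.0325,0,0,0,0,0],[0.0077,-0.0325,0,0,0,0,0],[0.0077,-0.0325,0,0,0,0,0],[0.0077,-0.0325,0,0,0,0,0],[0.0077,-0.0325,0,0,0,0,0],[0,0,0,0.123,-0.915,0.389,0],[0,0,0,0.123,-0.915,0.389,0],[0,0,0,0.123,-0.915,0.389,0]]'
python3 -m inch '[[0,0,0,0.123,-0.915,0.389,0],[0,0,0,0.123,-0.915,0.389,0],[0,0,0,0.123,-0.915,0.389,0],[0,0,0,0.123,-0.915,0.389,0],[0,0,0,0.123,-0.915,0.389,0],[0,0,0,0.123,-0.915,0.389,0],[0,0,0,0.123,-0.915,0.389,0],[0,0,0,0.123,-0.915,0.389,0]]'
python3 -m inch '[[0,0,-0.0334,0,0,0,0],[0,0,-0.0334,0,0,0,0],[0,0,-0.0334,0,0,0,0],[0,0,-0.0334,0,0,0,0],[0,0,0,0,0,0,0]]'
python3 - <<'E'
from h import *
import pickle
f=grab_frame("wrist");pickle.dump(f,open("f2.pkl","wb"))
s=r.sense();print(s["clock"],s["qpos"],s["eef_pos"],s["tcp_rot"])
P=cloud(f)
near=(f["z_map"]>0)&(abs(P[...,0]-429)<45)&(abs(P[...,1]-142)<45)
for z0,z1 in((22,30),(53,60)):
    m=near&(P[...,2]>z0)&(P[...,2]<z1);q=P[m]
    print(len(q),q.mean(0),cv2.minAreaRect(q[:,:2].astype(np.float32)),cv2.minEnclosingCircle(q[:,:2].astype(np.float32)))
    if z0>50:
        d=np.linalg.svd(q[:,:2]-q[:,:2].mean(0),full_matrices=False)[2][0];print("yaw",np.arctan2(d[1],d[0]))
# rectify bar top plane z=56
g=np.arange(-45,45,.25);Y,X=np.meshgrid(g[::-1],g[::-1])
T=np.linalg.inv(np.array(f["cam_to_world"]));out=[]
for z in(26,56):
    W=np.stack([X+429,Y+142,0*X+z],-1)
    px=cv2.projectPoints(W.reshape(-1,3),cv2.Rodrigues(T[:3,:3])[0],T[:3,3],K(f),np.array(f["dist"],float))[0].reshape(360,360,2).astype(np.float32)
    out.append(cv2.remap(f["pixels"],px[...,0],px[...,1],cv2.INTER_CUBIC))
cv2.imwrite("pics/r2.png",np.hstack(out)[...,::-1])
E
```

```text
clock: 2.9
eef_pos: [449.7, -41.8, 244.3]
tcp_rot: [3.138, 0.004, 0.229]
contact_force: [0.4, 0.6, 0.4]
opening: 1.006
grasp_force: 0.0
clock: 3.57
eef_pos: [431.5, 143.2, 166.4]
tcp_rot: [3.138, 0.002, 0.23]
contact_force: [0.4, 0.8, -0.3]
opening: 1.0
grasp_force: 0.0
clock: 3.98
eef_pos: [431.7, 142.2, 166.7]
tcp_rot: [3.139, 0.003, 0.655]
contact_force: [-0.2, 0.1, 0.1]
opening: 0.999
grasp_force: 0.0
4.0333 [ 0.31708787  0.20269206  2.0680416  -0.00348276  0.87230748  1.24089092] [431.44761437 142.26256883 166.61270118] [3.13954262e+00 2.23618670e-03 6.49232545e-01]
2921 [432.27456136 145.54599386  25.20098215] ((430.4017333984375, 144.49539184570312), (63.04804229736328, 65.2949447631836), 39.301021575927734) ((429.5586853027344, 143.7196807861328), 32.81791305541992)
1073 [430.59071041 144.41479874  54.90824954] ((429.9659729003906, 143.68292236328125), (50.71379470825195, 15.4299898147583), 38.2010612487793) ((430.1551513671875, 143.4424591064453), 25.55353546142578)
yaw -2.4699528707037715
```

View pics/r2.png

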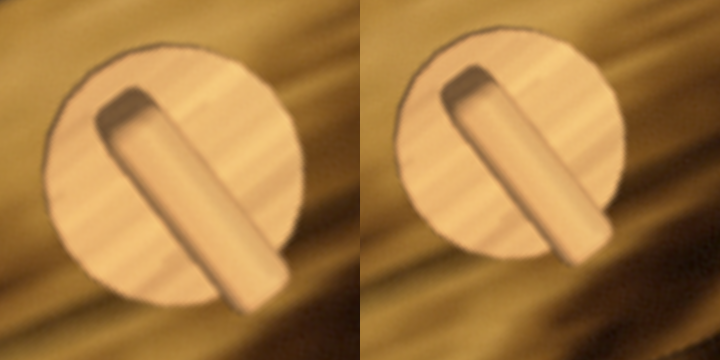

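The disc centre at z = 26 is rectified pixel (173.5,175), and the bar yaw is 0.668, so the lid is at (430.1, 143.6). Centring, descending and gripping.

```bash
python3 -m inch '[[0,0,-0.0057,-0.01,-0.075,0.7,0],[0,0,0,0,0,0.7,0],[0,0,0,0,0,0.7,0],[0,0,0,0,0,0.7,0],[0,0,0,0,0,0.7,0],[0,0,0,0,0,0.7,0],[0,0,0,0,0,0.4,0],[0,0,0,0,0,0,0]]' 110; python3 -m inch '[[0,0,0,0,0,0,1],[0,0,0,0,0,0,1],[0,0,0,0,0,0,1],[0,0,0,0,0,0,1],[0,0,0,0,0,0,1],[0,0,0,0,0,0,1]]' 110
```

```text
clock: 4.7
eef_pos: [428.2, 143.2, 49.7]
tcp_rot: [-3.141, 0.004, 0.667]
contact_force: [-0.8, -0.4, 0.1]
opening: 1.004
grasp_force: 0.0
clock: 5.2
eef_pos: [429.3, 143.7, 52.1]
tcp_rot: [3.141, -0.001, 0.669]
contact_force: [-5.2, -3.0, 18.7]
opening: 0.165
grasp_force: 107.2
```

```bash
python3 -m inch '[[0,0,0,0,0,-0.1,1],[0,0,0,0,0,-0.6,1],[0,0,0,0,0,-0.9,1],[0,0,0,0,0,-0.9,1],[0,0,0,0,0,-0.9,1],[0,0,0,0,0,-0.9,1],[0,0,0,0,0,-0.9,1],[0,0,0,0,0,0,1]]'; python3 -m inch '[[0,0,0,0,0,0,1]]'
python3 - <<'E'
from h import *
s=r.sense();print(s)
f=grab_frame("wrist");save(f,"w3.png",None,1.5)
f=grab_frame("side");P=cloud(f);t=s["eef_pos"]
Rt=R.from_euler("xyz",s["tcp_rot"]).as_matrix()
L=(P-t)@Rt  # tool coords
m=(f["z_map"]>0)&(abs(L[...,0])<40)&(abs(L[...,1])<40)&(L[...,2]>20)&(L[...,2]<70)
q=L[m];print(len(q))
h,e=np.histogram(q[:,2],bins=np.arange(20,70,2));print(dict(zip(e,h)))
for a,b in((25,34),):
    w=q[(q[:,2]>a)&(q[:,2]<b)];print(w.min(0),w.max(0))
E
```

```text
clock: 5.87
eef_pos: [430.8, 144.2, 185.2]
tcp_rot: [3.139, -0.006, 0.669]
contact_force: [0.9, 0.7, -0.4]
opening: 0.167
grasp_force: 107.4
clock: 5.95
eef_pos: [429.4, 143.8, 182.3]
tcp_rot: [3.141, -0.003, 0.669]
contact_force: [-0.4, 0.4, -1.3]
opening: 0.163
grasp_force: 107.4
{'clock': 5.95, 'qpos': array([ 3.19778384e-01,  1.74268553e-01,  2.05993390e+00, -1.23407684e-05,
        9.04583513e-01,  1.22130907e+00]), 'qvel': array([-0.00033545,  0.03550839,  0.02905268,  0.00177733, -0.01427304,
       -0.00114695]), 'joint_efforts': array([ 2.48841243e-03, -4.40151930e+01, -3.00706172e+01, -2.10998669e-04,
        1.87033284e-01,  1.05259482e-03]), 'eef_pos': array([429.40878847, 143.77274174, 182.31253171]), 'tcp_rot': array([ 3.14062246e+00, -2.63369141e-03,  6.69274529e-01]), 'contact_force': array([-0.43573649,  0.41807086, -1.28583656]), 'wrist_torque': array([0.03132478, 0.0105314 , 0.0275272 ]), 'grasp_force': 107.40265846252441, 'opening': 0.1629556484724549}
334
{np.int64(20): np.int64(16), np.int64(22): np.int64(16), np.int64(24): np.int64(9), np.int64(26): np.int64(18), np.int64(28): np.int64(135), np.int64(30): np.int64(30), np.int64(32): np.int64(25), np.int64(34): np.int64(12), np.int64(36): np.int64(9), np.int64(38): np.int64(0), np.int64(40): np.int64(1), np.int64(42): np.int64(7), np.int64(44): np.int64(13), np.int64(46): np.int64(11), np.int64(48): np.int64(15), np.int64(50): np.int64(10), np.int64(52): np.int64(7), np.int64(54): np.int64(0), np.int64(56): np.int64(0), np.int64(58): np.int64(0), np.int64(60): np.int64(0), np.int64(62): np.int64(0), np.int64(64): np.int64(0), np.int64(66): np.int64(0)}
[-32.48496328 -34.98460353  25.04594168] [31.45098514 15.99742067 33.89473131]
```

View pics/w3.png

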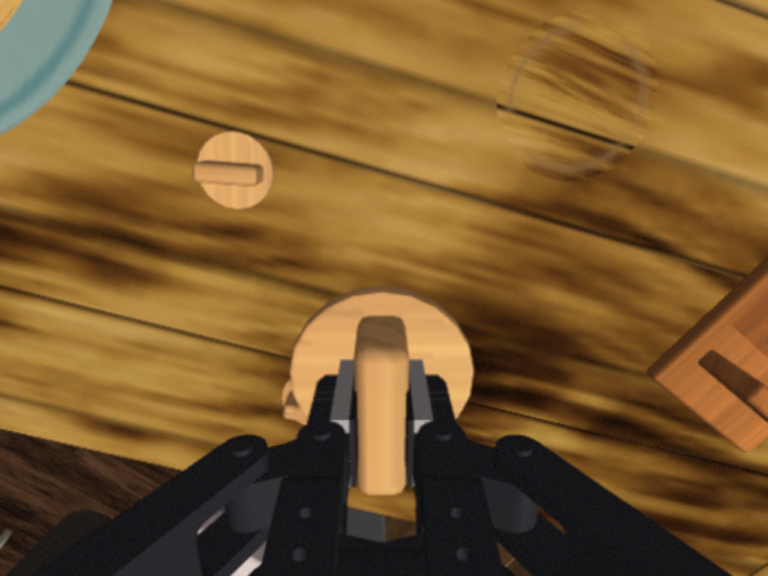

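The wrist view shows the lid held straight and centred between the pads (disc centre near (381,372)). Now I'll work out the carry to a pre-insertion pose on the mouth axis.

```bash
cat > plan.py <<'E'
from h import *
import sys
n=np.array([-.4998,-.0067,.8661]);n/=np.linalg.norm(n)
u=np.array([0,0,1.])-n*n[2];u/=np.linalg.norm(u);v=np.cross(n,u)
M=np.array([528.2,-113.6,141.5])
def go(d,phi,du=0,dv=0):
    s=r.sense();Rt=R.from_euler("xyz",s["tcp_rot"])
    x=u*np.cos(phi)+v*np.sin(phi);z=-n;G=R.from_matrix(np.stack([x,np.cross(z,x),z],1))
    rv=(Rt.inv()*G).as_rotvec(); t=M+d*n+du*u+dv*v
    w=t-s["eef_pos"]; print("clock",s["clock"],"q",s["qpos"].round(2),"F",s["contact_force"].round(1),"T",s["wrist_torque"].round(2))
    print("rot/pi",(rv/np.pi).round(4),"rows",abs(np.linalg.norm(rv))/.12,"shift/25 in present axes",(Rt.inv().apply(w)/25).round(3),"in goal axes",(G.inv().apply(w)/25).round(3))
if __name__=="__main__": go(*map(float,sys.argv[1:]))
E
python3 plan.py 95 -0.048
```

```text
clock 6.05 q [ 0.32  0.18  2.06 -0.    0.9   1.22] F [-1.2 -0.6 -1.9] T [ 0.03 -0.05  0.01]
rot/pi [-0.0509  0.1626  0.2189] rows 7.260843714156312 shift/25 in present axes [-4.746  9.384 -1.726] in goal axes [ 3.057 10.196 -0.515]
```

```bash
python3 -m inch '[[0,0,0,-0.431,0.853,-0.3,1],[0,0,0,-0.431,0.853,-0.3,1],[0,0,0,-0.431,0.853,-0.3,1],[0,0,0,-0.431,0.853,-0.3,1],[0,0,0,-0.431,0.853,-0.2,1],[0,0,0,-0.431,0.853,-0.1,1],[0,0,0,-0.431,0.853,-0.1,1],[0,0,0,-0.431,0.853,-0.1,1]]'
python3 -m inch '[[0,0,0,-0.431,0.853,0,1],[0,0,0,-0.431,0.853,0,1],[0,0,0,-0.431,0.853,0,1],[-0.0064,0.0203,0.0274,0,0,0,1],[-0.0064,0.0203,0.0274,0,0,0,1],[-0.0064,0.0203,0.0274,0,0,0,1],[-0.0064,0.0203,0.0274,0,0,0,1],[-0.0064,0.0203,0.0274,0,0,0,1]]'
python3 -m inch '[[-0.0064,0.0203,0.0274,0,0,0,1],[-0.0064,0.0203,0.0274,0,0,0,1],[-0.0064,0.0203,0.0274,0,0,0,1],[0,0,0,0,0,0,1],[0,0,0,0,0,0,1]]'; python3 plan.py 60 -0.048
```

```text
clock: 6.72
eef_pos: [466.3, -44.8, 222.4]
tcp_rot: [-3.14, 0.002, 0.669]
contact_force: [-0.3, 0.2, -1.2]
opening: 0.166
grasp_force: 107.7
clock: 7.38
eef_pos: [480.5, -114.1, 222.2]
tcp_rot: [3.113, -0.331, 0.234]
contact_force: [-0.2, 0.8, -1.6]
opening: 0.165
grasp_force: 107.7
clock: 7.8
eef_pos: [480.0, -113.4, 222.2]
tcp_rot: [-3.114, -0.519, -0.041]
contact_force: [1.0, 0.5, -1.1]
opening: 0.162
grasp_force: 107.8
clock 7.8 q [-0.35 -0.    2.27  0.45  0.42  0.89] F [ 1.   0.5 -1.1] T [0.01 0.35 0.01]
rot/pi [-0.0001  0.0012  0.0003] rows 0.03173287917336344 shift/25 in present axes [0.062 0.03  1.361] in goal axes [0.057 0.03  1.361]
```

```bash
python3 -m inch '[[0,0.0012,0,0.06,0.03,0.4,1],[0,0,0,0,0,0.4,1],[0,0,0,0,0,0.4,1],[0,0,0,0,0,0.16,1],[0,0,0,0,0,0.1,1],[0,0,0,0,0,0.1,1],[0,0,0,0,0,0.1,1],[0,0,0,0,0,0,1]]'; python3 plan.py 44 -0.048
```

```text
clock: 8.47
eef_pos: [503.7, -114.4, 188.5]
tcp_rot: [-3.114, -0.527, -0.043]
contact_force: [0.7, -0.6, -1.1]
opening: 0.163
grasp_force: 107.8
clock 8.4667 q [-0.33  0.1   2.26  0.57  0.32  0.78] F [ 0.7 -0.6 -1.1] T [-0.02  0.41  0.01]
rot/pi [ 0.0002 -0.0013 -0.0002] rows 0.03539891523215381 shift/25 in present axes [-0.093 -0.016  0.356] in goal axes [-0.091 -0.016  0.356]
```

```bash
python3 -m inch '[[0,0,0,-0.04,0,0,1],[0,0,0,0,0,0,1]]'; python3 plan.py 44 -0.048;python3 -m inch '[[0,0,0,0,0,0.1,1],[0,0,0,0,0,0.1,1],[0,0,0,0,0,0,1]]'; python3 plan.py 44 -0.048
```

```text
clock: 8.63
eef_pos: [502.5, -114.4, 188.3]
tcp_rot: [-3.114, -0.527, -0.043]
contact_force: [0.5, -0.1, -1.3]
opening: 0.165
grasp_force: 107.8
clock 8.6333 q [-0.33  0.1   2.27  0.57  0.32  0.77] F [ 0.5 -0.1 -1.3] T [ 0.01  0.27 -0.02]
rot/pi [ 0.0003 -0.0015 -0.0002] rows 0.03960397188510851 shift/25 in present axes [-0.049 -0.017  0.374] in goal axes [-0.047 -0.016  0.375]
clock: 8.88
eef_pos: [505.3, -114.4, 183.6]
tcp_rot: [-3.114, -0.527, -0.043]
contact_force: [-0.6, -0.7, -0.8]
opening: 0.164
grasp_force: 107.8
clock 8.8833 q [-0.33  0.11  2.27  0.59  0.31  0.76] F [-0.6 -0.7 -0.8] T [ 0.03  0.37 -0.07]
rot/pi [ 0.0003 -0.0014 -0.0003] rows 0.038446948063434086 shift/25 in present axes [-0.05  -0.019  0.156] in goal axes [-0.049 -0.019  0.157]
```

```bash
python3 -m inch '[[0,0,0,-0.05,-0.02,0.08,1],[0,0,0,0,0,0.08,1],[0,0,0,0,0,0,1]]'; python3 plan.py 42 -0.048;python3 -m inch '[[0,0,0,0,0,0.1,1],[0,0,0,0,0,0.1,1],[0,0,0,0,0,0,1]]'; python3 plan.py 39 -0.048
```

```text
clock: 9.13
eef_pos: [506.1, -113.8, 179.4]
tcp_rot: [-3.114, -0.527, -0.043]
contact_force: [-0.7, 0.3, -1.5]
opening: 0.165
grasp_force: 107.8
clock 9.1333 q [-0.33  0.12  2.27  0.6   0.3   0.74] F [-0.7  0.3 -1.5] T [-0.01  0.4   0.03]
rot/pi [ 0.0003 -0.0013 -0.0003] rows 0.03511416018561937 shift/25 in present axes [0.009 0.003 0.074] in goal axes [0.009 0.003 0.074]
clock: 9.38
eef_pos: [508.8, -113.8, 175.1]
tcp_rot: [-3.114, -0.527, -0.043]
contact_force: [-0.4, 0.1, -1.9]
opening: 0.162
grasp_force: 107.8
clock 9.3833 q [-0.33  0.13  2.27  0.62  0.29  0.72] F [-0.4  0.1 -1.9] T [ 0.    0.33 -0.  ]
rot/pi [ 0.0003 -0.0013 -0.0003] rows 0.03650730082466806 shift/25 in present axes [ 0.001  0.003 -0.01 ] in goal axes [ 0.001  0.003 -0.01 ]
```

```bash
python3 -m inch '[[0,0,0,0,0,0.06,1],[0,0,0,0,0,0.06,1],[0,0,0,0,0,0,1]]'; python3 plan.py 35 -0.048;python3 -m inch '[[0,0,0,0,0,0.04,1],[0,0,0,0,0,0,1]]'; python3 plan.py 35 -0.048
```

```text
clock: 9.63
eef_pos: [510.3, -113.8, 172.6]
tcp_rot: [-3.114, -0.527, -0.043]
contact_force: [-0.0, 0.6, -1.2]
opening: 0.161
grasp_force: 107.8
clock 9.6333 q [-0.32  0.14  2.27  0.64  0.28  0.71] F [-0.   0.6 -1.2] T [-0.01  0.37 -0.  ]
rot/pi [ 0.0003 -0.0014 -0.0003] rows 0.03749218424567137 shift/25 in present axes [-0.001  0.002  0.037] in goal axes [-0.001  0.002  0.037]
clock: 9.8
eef_pos: [510.8, -113.8, 171.9]
tcp_rot: [-3.114, -0.527, -0.043]
contact_force: [-0.7, 0.1, -1.3]
opening: 0.163
grasp_force: 107.9
clock 9.8 q [-0.32  0.14  2.27  0.64  0.28  0.7 ] F [-0.7  0.1 -1.3] T [0.   0.36 0.02]
rot/pi [ 0.0003 -0.0014 -0.0003] rows 0.039239149309358796 shift/25 in present axes [-0.004  0.001  0.004] in goal axes [-0.004  0.001  0.004]
```

```bash
python3 -m inch '[[0,0,0,0,0,0.04,1],[0,0,0,0,0,0,1]]'; python3 plan.py 34 -0.048;python3 -m inch '[[0,0,0,0,0,0.04,1],[0,0,0,0,0,0,1]]'; python3 plan.py 33 -0.048
```

```text
clock: 9.97
eef_pos: [511.1, -113.8, 171.6]
tcp_rot: [-3.114, -0.528, -0.043]
contact_force: [-11.2, -0.9, 14.0]
opening: 0.168
grasp_force: 111.0
clock 9.9667 q [-0.32  0.15  2.27  0.64  0.28  0.7 ] F [-11.2  -0.9  14. ] T [-0.13  0.86 -0.02]
rot/pi [ 0.0003 -0.0016 -0.0002] rows 0.044179011400676975 shift/25 in present axes [-0.009  0.002  0.027] in goal axes [-0.009  0.002  0.027]
clock: 10.13
eef_pos: [511.3, -113.8, 171.4]
tcp_rot: [-3.114, -0.529, -0.043]
contact_force: [-23.2, -1.4, 29.6]
opening: 0.164
grasp_force: 113.9
clock 10.1333 q [-0.32  0.15  2.27  0.65  0.28  0.7 ] F [-23.2  -1.4  29.6] T [-0.    1.33 -0.06]
rot/pi [ 0.0003 -0.0019 -0.0002] rows 0.04967080609359041 shift/25 in present axes [-0.011  0.002  0.053] in goal axes [-0.011  0.002  0.053]
```

Contact came at d = 34.7 mm, which is the flush depth (it would be 44 on top of the face), so the lugs are in. I'll ease the push and turn clockwise, following the thread.

```bash
python3 -m inch '[[0,0.0015,0,-0.01,0,-0.03,1],[0,0,0.0255,0,0,0.005,1],[0,0,0.0255,0,0,0.005,1],[0,0,0.0255,0,0,0.005,1],[0,0,0.0255,0,0,0.005,1],[0,0,0.0255,0,0,0.005,1],[0,0,0,0,0,0,1]]' 120; python3 plan.py 34 -0.448
python3 - <<'E'
from plan import *
s=r.sense();print("axial F",s["contact_force"]@n,"torque",s["wrist_torque"]@n)
E
```

```text
clock: 10.72
eef_pos: [511.2, -114.3, 171.0]
tcp_rot: [-2.89, -0.476, -0.503]
contact_force: [-14.7, -4.1, 15.7]
opening: 0.159
grasp_force: 118.7
clock 10.7167 q [-0.32  0.15  2.27  0.67  0.27  1.08] F [-14.7  -4.1  15.7] T [-0.45  1.33 -0.41]
rot/pi [-0.0007 -0.0033 -0.002 ] rows 0.10388866302410814 shift/25 in present axes [-0.007 -0.015  0.002] in goal axes [-0.007 -0.016  0.002]
axial F 20.96778987547455 torque -0.1363343096102249
```

```bash
cat > t.py <<'E'
from plan import *
s=r.sense();print("axial F",s["contact_force"]@n,"torque",s["wrist_torque"]@n)
E
python3 -m inch '[[0,-0.001,0.0255,0,-0.01,0.004,1],[0,-0.001,0.0255,0,0,0.004,1],[0,0,0.0255,0,0,0.004,1],[0,0,0.0255,0,0,0.004,1],[0,0,0.0255,0,0,0.004,1],[0,0,0.0255,0,0,0.004,1],[0,0,0.0255,0,0,0.004,1],[0,0,0,0,0,0,1]]'; python3 plan.py 34 -1.0; python3 t.py; python3 -m inch '[[0,0,0.0255,0,0,0.004,1],[0,0,0.0255,0,0,0.004,1],[0,0,0,0,0,0,1]]'; python3 plan.py 34 -1.57; python3 t.py
```

```text
clock: 11.38
eef_pos: [511.3, -114.7, 170.1]
tcp_rot: [-2.682, -0.27, -1.066]
contact_force: [-15.2, -8.7, 13.5]
opening: 0.161
grasp_force: 118.4
clock 11.3833 q [-0.33  0.15  2.27  0.66  0.28  1.65] F [-15.2  -8.7  13.5] T [-1.4   1.65 -0.94]
rot/pi [-0.0012 -0.001  -0.0049] rows 0.13377413648815867 shift/25 in present axes [-0.023 -0.03  -0.031] in goal axes [-0.023 -0.03  -0.031]
axial F 19.355997932370528 torque -0.12326840028953512
clock: 11.63
eef_pos: [511.3, -114.8, 169.8]
tcp_rot: [-2.648, -0.196, -1.212]
contact_force: [-16.8, -9.8, 12.0]
opening: 0.162
grasp_force: 118.4
clock 11.6333 q [-0.33  0.15  2.27  0.66  0.28  1.81] F [-16.8  -9.8  12. ] T [-1.55  1.78 -0.99]
rot/pi [-0.0014 -0.0005  0.1256] rows 3.287318536496262 shift/25 in present axes [-0.028 -0.034 -0.04 ] in goal axes [-0.038 -0.02  -0.04 ]
axial F 18.852193525622617 torque -0.09130727646195225
```

```bash
python3 -m inch '[[-0.0012,0,0.0255,-0.02,-0.025,0,1],[0,0,0.0255,0,0,0,1],[0,0,0,0,0,0,1]]'; python3 plan.py 34 -1.57; python3 t.py; python3 -m inch '[[0,0,0.0255,0,0,0,1],[0,0,0,0,0,0,1]]'; python3 plan.py 34 -1.57; python3 t.py
```

```text
clock: 11.88
eef_pos: [512.1, -113.6, 170.2]
tcp_rot: [-2.629, -0.118, -1.353]
contact_force: [-11.8, -4.9, 11.0]
opening: 0.16
grasp_force: 117.8
clock 11.8833 q [-0.32  0.15  2.26  0.63  0.28  2.  ] F [-11.8  -4.9  11. ] T [-0.86  1.13 -0.61]
rot/pi [-0.0004 -0.0004  0.0748] rows 1.957144467633985 shift/25 in present axes [ 0.006  0.018 -0.042] in goal axes [ 0.009  0.016 -0.042]
axial F 15.440614368269962 torque -0.10659443405654861
clock: 12.05
eef_pos: [512.1, -113.6, 170.2]
tcp_rot: [-2.622, -0.079, -1.422]
contact_force: [-11.1, -6.3, 10.8]
opening: 0.164
grasp_force: 117.9
clock 12.05 q [-0.32  0.15  2.26  0.63  0.28  2.08] F [-11.1  -6.3  10.8] T [-1.08  1.15 -0.47]
rot/pi [-0.0004 -0.0004  0.0495] rows 1.2969416360338348 shift/25 in present axes [ 0.005  0.016 -0.042] in goal axes [ 0.007  0.015 -0.042]
axial F 14.921878232205328 torque 0.12067822788925098
```

```bash
python3 -m inch '[[0,0,0.016,0,0,0,1],[0,0,0,0,0,0,1]]'; python3 plan.py 34 -1.57; python3 t.py; python3 -m inch '[[0,0,0.016,0,0,0,1],[0,0,0,0,0,0,1]]'; python3 plan.py 34 -1.57; python3 t.py
```

```text
clock: 12.22
eef_pos: [512.0, -113.7, 170.2]
tcp_rot: [-2.62, -0.055, -1.464]
contact_force: [-12.3, -6.3, 10.4]
opening: 0.169
grasp_force: 117.9
clock 12.2167 q [-0.32  0.15  2.26  0.63  0.28  2.13] F [-12.3  -6.3  10.4] T [-1.11  1.21 -0.4 ]
rot/pi [-0.0004 -0.0005  0.0342] rows 0.8944240778978754 shift/25 in present axes [ 0.004  0.014 -0.042] in goal axes [ 0.005  0.014 -0.042]
axial F 15.139817526020469 torque 0.20297062231047797
clock: 12.38
eef_pos: [511.9, -113.7, 170.1]
tcp_rot: [-2.618, -0.03, -1.508]
contact_force: [-12.4, -6.9, 11.1]
opening: 0.161
grasp_force: 118.0
clock 12.3833 q [-0.32  0.15  2.26  0.63  0.28  2.18] F [-12.4  -6.9  11.1] T [-1.26  1.29 -0.4 ]
rot/pi [-0.0003 -0.0004  0.0182] rows 0.47655560904401545 shift/25 in present axes [ 0.006  0.007 -0.042] in goal axes [ 0.006  0.007 -0.042]
axial F 15.85879891628938 torque 0.2731952907562883
```

```bash
python3 -m inch '[[0,0,0.018,0,0,0,1],[0,0,0,0,0,0,1]]'; python3 plan.py 34 -1.57; python3 t.py
python3 - <<'E'
from h import *
f=grab_frame("wrist");save(f,"w4.png",None,1.5)
E
```

```text
clock: 12.55
eef_pos: [511.6, -113.6, 169.9]
tcp_rot: [-2.618, -0.002, -1.557]
contact_force: [-14.6, -7.5, 10.7]
opening: 0.164
grasp_force: 118.1
clock 12.55 q [-0.32  0.15  2.26  0.63  0.28  2.23] F [-14.6  -7.5  10.7] T [-1.38  1.43 -0.36]
rot/pi [-0.0002 -0.0004  0.0001] rows 0.011419052662803412 shift/25 in present axes [ 0.008 -0.008 -0.043] in goal axes [ 0.008 -0.008 -0.043]
axial F 16.628485116182016 torque 0.3635352084147479
```

View pics/w4.png

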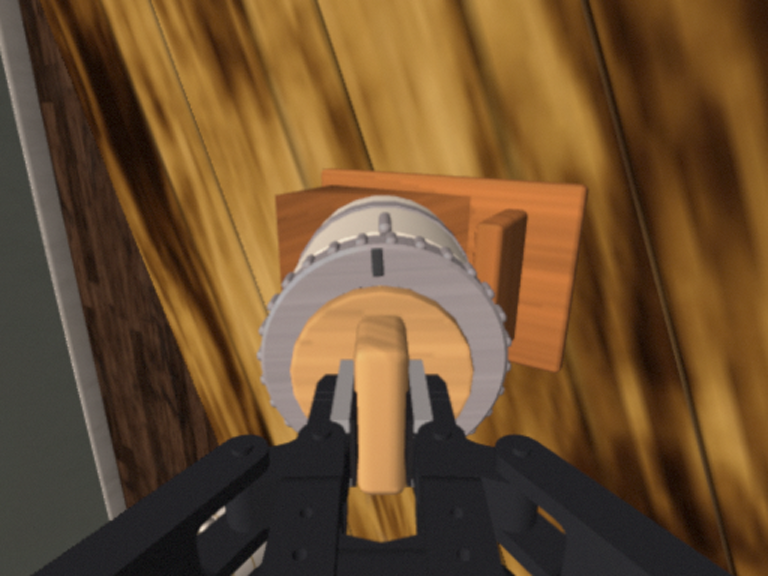

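The wrist view shows the disc flush on the collar. The bar (x = 382) and the rib (386,228) are in line, and the collar pointer (377,263) trails by about 0.05 rad of lug play. The gasket is therefore at about 0.2, which is snug. Releasing and backing out.

```bash
python3 -m inch '[[0,0,0,0,0,-0.03,1],[0,0,0,0,0,0,0],[0,0,0,0,0,0,0],[0,0,0,0,0,0,0],[0,0,0,0,0,0,0],[0,0,0,0,0,0,0]]' 20; python3 -m inch '[[0,0,0,0,0,-0.3,0],[0,0,0,0,0,-0.6,0],[0,0,0,0,0,-0.8,0],[0,0,0,0,0,-0.8,0],[0,0,0,0,0,-0.8,0],[0,0,0,0,0,-0.8,0],[0,0,0,0,0,-0.8,0],[0,0,0,0,0,0,0]]'
python3 - <<'E'
from plan import *
f=grab_frame("wrist")
c=M
P=cloud(f);d=(P-M)@n;a=(P-M)@u;b=(P-M)@v
rr=np.hypot(a,b);z=f["z_map"]>0
m=z&(rr<30)&(d<20)&(d>-8);mc=z&(rr>36)&(rr<44)&(d>-8)&(d<8)
def pl(k): 
    A=np.c_[a[k],b[k],np.ones(k.sum())];x=np.linalg.lstsq(A,d[k],rcond=None)[0];return x,k.sum()
print("disc",pl(m),"collar",pl(mc))
mb=z&(rr<30)&(d>30)&(d<42);q=np.c_[a[mb],b[mb]];w=np.linalg.svd(q-q.mean(0),full_matrices=False)[2][0];print("bar",q.mean(0),np.arctan2(w[1],w[0]))
save(f,"w5.png",None,1.5)
E
```

```text
clock: 13.1
eef_pos: [512.2, -112.8, 170.5]
tcp_rot: [-2.618, -0.001, -1.554]
contact_force: [0.2, -0.2, 0.6]
opening: 0.863
grasp_force: 0.0
clock: 13.77
eef_pos: [450.9, -114.1, 279.6]
tcp_rot: [-2.614, -0.003, -1.555]
contact_force: [0.9, 0.0, -0.2]
opening: 1.0
grasp_force: 0.0
disc (array([-3.69171878e-04, -2.38865294e-02,  6.11751643e+00]), np.int64(2241)) collar (array([ 7.19125286e-04, -3.90408679e-03, -1.95224413e+00]), np.int64(2083))
bar [-2.40913484 -1.72812502] 1.6359115828983612
```

View pics/w5.png

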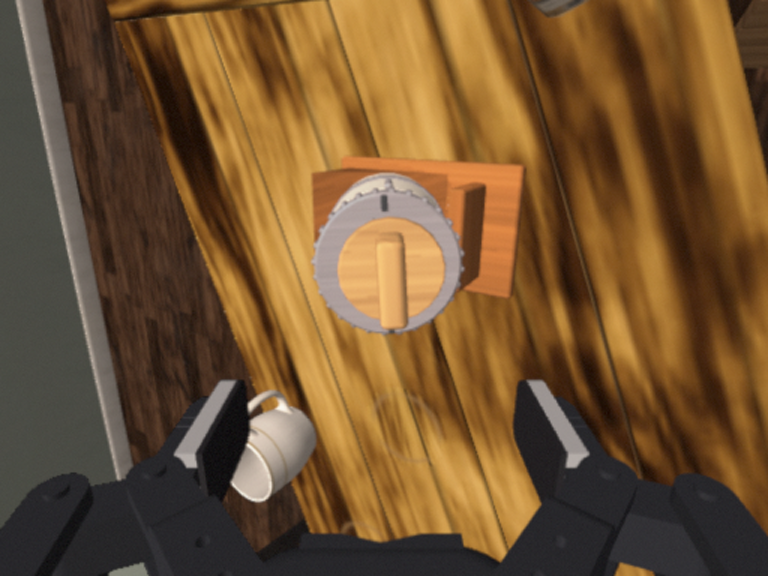

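The view shows the lid flush (disc top 8.1 mm above the collar). The pointers at (384,203) and (392,331) line up with the bar, about 0.06 rad short of exactly level. The sum is about 1.51, so the gasket is at about 0.2, mid-snug. The gripper is clear, so I'm handing in.

```bash
python3 -m inch '[[0,0,0,0,0,0,0],[0,0,0,0,0,0,0]]'; python3 -c "
from rig import r
print(r.sign_off())"
```

```text
clock: 13.98
eef_pos: [450.6, -113.5, 275.5]
tcp_rot: [-2.619, -0.001, -1.554]
contact_force: [1.7, 0.8, 0.1]
opening: 0.999
grasp_force: 0.0
the job is handed in; nothing more can be done
None
```

The canister is closed and handed in after 14 s: the lid lies flush, screwed snug (gasket about 0.2 rad by estimate) with the bar about 0.06 rad short of level, the gripper is clear, and nothing else was touched.

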